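# Re-rack the stepper motors in reverse order

## Robot

A 6-joint arm with a two-finger parallel gripper is mounted at the origin on the work surface. World frame = base frame: x ahead of the robot, y to its left, z up, the work surface at z = 0. Lengths are in m, angles in rad, forces in N, time in s.
With the tool pointing down it reaches from about 0.3 to 0.75 m from the base axis. Payload 8.5 kg.
Tool frame: the origin (TCP) lies between the finger pads; the fingertips stand 19 mm ahead of it and the grasp point (between the pads) is the TCP; z points along the fingers, y is the line along which they close (so a half turn about z gives the same grasp; the last joint's range is limited). The gripper opens to 88 mm and grips with 3 to 60 N. Pads are 18 mm wide; open, the fingers measure 123 mm over their backs; the gripper's body (75 mm by 187 mm) begins 45 mm behind the grasp point.
Start: joints at [1.035, 0.381, 1.297, -0, 1.464, -0.215], TCP at [0.173, 0.522, 0.258] pointing down, gripper open.
Joint ranges: [-3.11, 3.11], [-0.89, 2.33], [0.22, 2.48], [-1.42, 4.56], [0.17, 2.85], [-2.88, 2.88]. Speed limits (rad/s): [2.39, 2.39, 3.14, 3.14, 3.14, 3.14].

## Interface

Orientations are given as a 3x3 rotation matrix whose columns are the frame's x, y, z axes.
In Python, from cell import monitor, imaging, ticket gives the robot as it stands. The module is installed in compiled form; this text tells all that it offers.
- The arm moves only by the tool apply_moves, never from a script. Its argument "commands" is a list of rows, each a list of 3 entries, a list of its own where there are three numbers: the closure, from 0 (fully open) to 1 (shut), then the shift along the world's x, y, z in m, then the turn about the world's z in rad. A call has 1 to 5 rows; each row shifts and turns the commanded pose from where the row before left it; what a row does not reach is not made up. A row lasts 1/8 s, in which the tool goes at most 62.5 mm and 10.7 degrees, less where a joint would pass 70% of its speed; a pose out of reach is approached as far as the arm can. A call with a gripper value outside its range is refused whole. The fingers move at their own pace and stop on an object; the grip force is fixed at half the most. Time passes only in rows, so rows that do not move let the fingers close. It gives the time, the measured TCP pose, the force, the opening and the grip force at its end, in the units of the state.
- monitor.sense(): the state, without advancing time (a new reading comes with each control period).
- imaging.snapshot(name): name is "scene" or "top" or "wrist"; returns the picture (400x640x3 uint8, red, green, blue); there is no depth.
- imaging.camera_model(name): a dict with "fx", "fy", "cx", "cy" (pixels), "D" ([k1, k2, p1, p2, k3] as OpenCV has them; the pictures are not rectified), "world_to_cam" (4x4, takes a point from world to camera coordinates); the wrist camera has in their place "mount" (4x4, takes a point from camera to tool coordinates, whose origin is the TCP and whose axes are the flange's). Camera axes: x right, y down, z forward; pixel columns grow to the right and rows downward; lengths in m; the calibration is good to about 2 mm. A picture is of the moment at which its call begins: read the wrist's pose just before it. camera_model takes no time and is no camera call.
- ticket.close_job(): hands the job in; it is judged then, once.
The state is a dict: "time_s": time; "joints": joint angles; "qvel": joint speeds; "joint_efforts": joint torques, N m; "position": TCP position; "tcp_rot": TCP orientation; "ft_force": force on the tool from outside, world axes, zero at the start; "wrist_torque": the same for the moment, N m; "opening": finger opening in m; "gripper_force": force on a finger pad.
Only numpy, scipy, OpenCV 4.12 (cv2) and the standard library are available. Lean on these libraries where they do the work, as an engineer would, in place of code of your own. Each camera call takes 0.05 s, during which the arm holds its last target. There are 200 camera calls.

## Task

Move the four stepper motors from the full rack to the empty rack, one at a time and in reverse order: begin with the motor next to the full rack's tall end plate, which goes into the empty rack's slot farthest from its own tall end plate, and carry on along the row, so that the motor farthest from the one end plate is moved last and finishes next to the other. Set each one down gently, never dropping it, in the middle of its slot, upright with the shaft up and square to the rack, and leave the screwdriver, the case and the spool where they lie.

Things in the scene. Friction and masses are not known exactly. Their poses are not given: they have to be found in the camera images.
- motor_a_mid (a point): Stepper motor, 34 mm tall body (without shaft), 42 mm square, black with aluminium end caps, about 220 g, standing upright with a bare steel shaft 5 mm thick standing 22 mm above the body. Point: centre of the body, 17 mm above its underside; z up along the shaft, x and y square to its sides. Starts in any slot of the full rack, square to it within 7 deg
- motor_b_mid (a point): Stepper motor, 40 mm tall body (without shaft), 42 mm square, black with aluminium end caps, about 280 g, standing upright with a 5 mm shaft standing 22 mm above the body, carrying a small brass pinion 12 mm across. Point: centre of the body, 20 mm above its underside; z up along the shaft, x and y square to its sides. Starts in any slot of the full rack, square to it within 7 deg
- motor_c_mid (a point): Stepper motor, 48 mm tall body (without shaft), 42 mm square, black with aluminium end caps, about 350 g, standing upright with a 5 mm shaft standing 22 mm above the body, carrying a flanged aluminium belt pulley 18 mm across. Point: centre of the body, 24 mm above its underside; z up along the shaft, x and y square to its sides. Starts in any slot of the full rack, square to it within 7 deg
- motor_d_mid (a point): Stepper motor, 60 mm tall body (without shaft), 42 mm square, black with aluminium end caps, about 450 g, standing upright with a plain aluminium coupling 19 mm across standing 22 mm above the body. Point: centre of the body, 30 mm above its underside; z up along the shaft, x and y square to its sides. Starts in any slot of the full rack, square to it within 7 deg
- rack_full: Full at the start, a motor in each slot: fixed plywood rack, base plate 80 (x) x 300 (y) x 12 mm thick. Four 66 mm wide slots, centred at x 0 and y +108, +36, -36, -108 mm, parted by fins 14 mm above the plate; open at its -x and +x sides. The +y end (robot's left, yaw up to 17 deg) has the tall end plate, 55 mm above the base plate. Origin: centre of the underside, z up
- rack_empty: Empty at the start, to be filled: fixed plywood rack, base plate 80 (x) x 300 (y) x 12 mm thick. Four 66 mm wide slots, centred at x 0 and y +108, +36, -36, -108 mm, parted by fins 14 mm above the plate; open at its -x and +x sides. The +y end (robot's left, yaw up to 17 deg) has the tall end plate, 55 mm above the base plate. Origin: centre of the underside, z up
- screwdriver_mid (a point): Bystander: black-handled screwdriver 160 mm long lying on the bench beyond the racks; the point is on its axis near its middle. Leave alone
- case_mid (a point): Bystander: flat black driver case 70 x 150 x 22 mm with a brass-coloured seam, lying on the bench beyond the racks; the point is its centre. Leave alone
- spool_mid (a point): Bystander: small filament spool 80 mm across and 28 mm high, white between black flanges, lying flat beyond the racks; the point is its centre. Leave alone

How it is judged:
On the way, in this order (a step that is already met when the one before it is completed fails the run):
1. a motor stands in the empty rack's slot farthest from its end plate, while the full rack's second slot from its end plate is still occupied (((x of motor_a_mid in the frame of rack_empty between -0.015 and 0.015 m and y of motor_a_mid in the frame of rack_empty between -0.121 and -0.095 m and z of motor_a_mid in the frame of rack_empty below 0.05 m) or (x of motor_b_mid in the frame of rack_empty between -0.015 and 0.015 m and y of motor_b_mid in the frame of rack_empty between -0.121 and -0.095 m and z of motor_b_mid in the frame of rack_empty below 0.05 m) or (x of motor_c_mid in the frame of rack_empty between -0.015 and 0.015 m and y of motor_c_mid in the frame of rack_empty between -0.121 and -0.095 m and z of motor_c_mid in the frame of rack_empty below 0.05 m) or (x of motor_d_mid in the frame of rack_empty between -0.015 and 0.015 m and y of motor_d_mid in the frame of rack_empty between -0.121 and -0.095 m and z of motor_d_mid in the frame of rack_empty below 0.05 m)) and ((x of motor_a_mid in the frame of rack_full between -0.015 and 0.015 m and y of motor_a_mid in the frame of rack_full between 0.023 and 0.049 m and z of motor_a_mid in the frame of rack_full below 0.05 m) or (x of motor_b_mid in the frame of rack_full between -0.015 and 0.015 m and y of motor_b_mid in the frame of rack_full between 0.023 and 0.049 m and z of motor_b_mid in the frame of rack_full below 0.05 m) or (x of motor_c_mid in the frame of rack_full between -0.015 and 0.015 m and y of motor_c_mid in the frame of rack_full between 0.023 and 0.049 m and z of motor_c_mid in the frame of rack_full below 0.05 m) or (x of motor_d_mid in the frame of rack_full between -0.015 and 0.015 m and y of motor_d_mid in the frame of rack_full between 0.023 and 0.049 m and z of motor_d_mid in the frame of rack_full below 0.05 m))), for 0.2 s.
2. a motor stands in the next slot of the new rack, while the old rack's third slot from its end plate is still occupied (((x of motor_a_mid in the frame of rack_empty between -0.015 and 0.015 m and y of motor_a_mid in the frame of rack_empty between -0.049 and -0.023 m and z of motor_a_mid in the frame of rack_empty below 0.05 m) or (x of motor_b_mid in the frame of rack_empty between -0.015 and 0.015 m and y of motor_b_mid in the frame of rack_empty between -0.049 and -0.023 m and z of motor_b_mid in the frame of rack_empty below 0.05 m) or (x of motor_c_mid in the frame of rack_empty between -0.015 and 0.015 m and y of motor_c_mid in the frame of rack_empty between -0.049 and -0.023 m and z of motor_c_mid in the frame of rack_empty below 0.05 m) or (x of motor_d_mid in the frame of rack_empty between -0.015 and 0.015 m and y of motor_d_mid in the frame of rack_empty between -0.049 and -0.023 m and z of motor_d_mid in the frame of rack_empty below 0.05 m)) and ((x of motor_a_mid in the frame of rack_full between -0.015 and 0.015 m and y of motor_a_mid in the frame of rack_full between -0.049 and -0.023 m and z of motor_a_mid in the frame of rack_full below 0.05 m) or (x of motor_b_mid in the frame of rack_full between -0.015 and 0.015 m and y of motor_b_mid in the frame of rack_full between -0.049 and -0.023 m and z of motor_b_mid in the frame of rack_full below 0.05 m) or (x of motor_c_mid in the frame of rack_full between -0.015 and 0.015 m and y of motor_c_mid in the frame of rack_full between -0.049 and -0.023 m and z of motor_c_mid in the frame of rack_full below 0.05 m) or (x of motor_d_mid in the frame of rack_full between -0.015 and 0.015 m and y of motor_d_mid in the frame of rack_full between -0.049 and -0.023 m and z of motor_d_mid in the frame of rack_full below 0.05 m))), for 0.2 s.
3. a motor stands in the slot after that, while the old rack's slot farthest from its end plate is still occupied (((x of motor_a_mid in the frame of rack_empty between -0.015 and 0.015 m and y of motor_a_mid in the frame of rack_empty between 0.023 and 0.049 m and z of motor_a_mid in the frame of rack_empty below 0.05 m) or (x of motor_b_mid in the frame of rack_empty between -0.015 and 0.015 m and y of motor_b_mid in the frame of rack_empty between 0.023 and 0.049 m and z of motor_b_mid in the frame of rack_empty below 0.05 m) or (x of motor_c_mid in the frame of rack_empty between -0.015 and 0.015 m and y of motor_c_mid in the frame of rack_empty between 0.023 and 0.049 m and z of motor_c_mid in the frame of rack_empty below 0.05 m) or (x of motor_d_mid in the frame of rack_empty between -0.015 and 0.015 m and y of motor_d_mid in the frame of rack_empty between 0.023 and 0.049 m and z of motor_d_mid in the frame of rack_empty below 0.05 m)) and ((x of motor_a_mid in the frame of rack_full between -0.015 and 0.015 m and y of motor_a_mid in the frame of rack_full between -0.121 and -0.095 m and z of motor_a_mid in the frame of rack_full below 0.05 m) or (x of motor_b_mid in the frame of rack_full between -0.015 and 0.015 m and y of motor_b_mid in the frame of rack_full between -0.121 and -0.095 m and z of motor_b_mid in the frame of rack_full below 0.05 m) or (x of motor_c_mid in the frame of rack_full between -0.015 and 0.015 m and y of motor_c_mid in the frame of rack_full between -0.121 and -0.095 m and z of motor_c_mid in the frame of rack_full below 0.05 m) or (x of motor_d_mid in the frame of rack_full between -0.015 and 0.015 m and y of motor_d_mid in the frame of rack_full between -0.121 and -0.095 m and z of motor_d_mid in the frame of rack_full below 0.05 m))), for 0.2 s.
At the end, for the whole second after the job is handed in: Each slot of the formerly empty rack holds one motor, seated on the base plate, upright within 7 deg, within 15 mm of the slot centre across the rack and 13 mm along it, square within 15 deg (any way round), released and at rest, moved in the order asked (((x of motor_a_mid in the frame of rack_empty between -0.015 and 0.015 m and y of motor_a_mid in the frame of rack_empty between 0.095 and 0.121 m and z of motor_a_mid in the frame of rack_empty below 0.05 m) or (x of motor_b_mid in the frame of rack_empty between -0.015 and 0.015 m and y of motor_b_mid in the frame of rack_empty between 0.095 and 0.121 m and z of motor_b_mid in the frame of rack_empty below 0.05 m) or (x of motor_c_mid in the frame of rack_empty between -0.015 and 0.015 m and y of motor_c_mid in the frame of rack_empty between 0.095 and 0.121 m and z of motor_c_mid in the frame of rack_empty below 0.05 m) or (x of motor_d_mid in the frame of rack_empty between -0.015 and 0.015 m and y of motor_d_mid in the frame of rack_empty between 0.095 and 0.121 m and z of motor_d_mid in the frame of rack_empty below 0.05 m)) and ((x of motor_a_mid in the frame of rack_empty between -0.015 and 0.015 m and y of motor_a_mid in the frame of rack_empty between 0.023 and 0.049 m and z of motor_a_mid in the frame of rack_empty below 0.05 m) or (x of motor_b_mid in the frame of rack_empty between -0.015 and 0.015 m and y of motor_b_mid in the frame of rack_empty between 0.023 and 0.049 m and z of motor_b_mid in the frame of rack_empty below 0.05 m) or (x of motor_c_mid in the frame of rack_empty between -0.015 and 0.015 m and y of motor_c_mid in the frame of rack_empty between 0.023 and 0.049 m and z of motor_c_mid in the frame of rack_empty below 0.05 m) or (x of motor_d_mid in the frame of rack_empty between -0.015 and 0.015 m and y of motor_d_mid in the frame of rack_empty between 0.023 and 0.049 m and z of motor_d_mid in the frame of rack_empty below 0.05 m)) and ((x of motor_a_mid in the frame of rack_empty between -0.015 and 0.015 m and y of motor_a_mid in the frame of rack_empty between -0.049 and -0.023 m and z of motor_a_mid in the frame of rack_empty below 0.05 m) or (x of motor_b_mid in the frame of rack_empty between -0.015 and 0.015 m and y of motor_b_mid in the frame of rack_empty between -0.049 and -0.023 m and z of motor_b_mid in the frame of rack_empty below 0.05 m) or (x of motor_c_mid in the frame of rack_empty between -0.015 and 0.015 m and y of motor_c_mid in the frame of rack_empty between -0.049 and -0.023 m and z of motor_c_mid in the frame of rack_empty below 0.05 m) or (x of motor_d_mid in the frame of rack_empty between -0.015 and 0.015 m and y of motor_d_mid in the frame of rack_empty between -0.049 and -0.023 m and z of motor_d_mid in the frame of rack_empty below 0.05 m)) and ((x of motor_a_mid in the frame of rack_empty between -0.015 and 0.015 m and y of motor_a_mid in the frame of rack_empty between -0.121 and -0.095 m and z of motor_a_mid in the frame of rack_empty below 0.05 m) or (x of motor_b_mid in the frame of rack_empty between -0.015 and 0.015 m and y of motor_b_mid in the frame of rack_empty between -0.121 and -0.095 m and z of motor_b_mid in the frame of rack_empty below 0.05 m) or (x of motor_c_mid in the frame of rack_empty between -0.015 and 0.015 m and y of motor_c_mid in the frame of rack_empty between -0.121 and -0.095 m and z of motor_c_mid in the frame of rack_empty below 0.05 m) or (x of motor_d_mid in the frame of rack_empty between -0.015 and 0.015 m and y of motor_d_mid in the frame of rack_empty between -0.121 and -0.095 m and z of motor_d_mid in the frame of rack_empty below 0.05 m)) and height (world z) of motor_a_mid below 0.035 m and height (world z) of motor_b_mid below 0.038 m and height (world z) of motor_c_mid below 0.042 m and height (world z) of motor_d_mid below 0.048 m and angle between each of motor_a_mid, motor_b_mid, motor_c_mid, motor_d_mid's own z axis and vertical below 0.12 rad and (angle between the x axis of motor_a_mid and the x axis of rack_empty, either way round below 0.26 rad or angle between the x axis of motor_a_mid and the x axis of rack_empty, either way round above 1.31 rad) and (angle between the x axis of motor_b_mid and the x axis of rack_empty, either way round below 0.26 rad or angle between the x axis of motor_b_mid and the x axis of rack_empty, either way round above 1.31 rad) and (angle between the x axis of motor_c_mid and the x axis of rack_empty, either way round below 0.26 rad or angle between the x axis of motor_c_mid and the x axis of rack_empty, either way round above 1.31 rad) and (angle between the x axis of motor_d_mid and the x axis of rack_empty, either way round below 0.26 rad or angle between the x axis of motor_d_mid and the x axis of rack_empty, either way round above 1.31 rad) and linear speed of each of motor_a, motor_b, motor_c, motor_d below 0.02 m/s); the robot touches nothing.
It fails at once if a motor is dropped: it moves faster than 0.5 m/s (a fall of about 13 mm) while the fingers are not holding it ((linear speed of motor_a above 0.5 m/s and contact force between the fingers and motor_a below 0.3 N) or (linear speed of motor_b above 0.5 m/s and contact force between the fingers and motor_b below 0.3 N) or (linear speed of motor_c above 0.5 m/s and contact force between the fingers and motor_c below 0.3 N) or (linear speed of motor_d above 0.5 m/s and contact force between the fingers and motor_d below 0.3 N)).
It fails at once if the screwdriver is shifted by more than 25 mm (distance of screwdriver_mid from where it was at the start of the episode above 0.025 m).
It fails at once if the driver case is shifted by more than 25 mm (distance of case_mid from where it was at the start of the episode above 0.025 m).
It fails at once if the filament spool is shifted by more than 25 mm (distance of spool_mid from where it was at the start of the episode above 0.025 m).
It also fails if it takes over 128 s, if anything falls off the work surface, if the arm or the gripper's body presses on something with over 40 N, if the wrist force passes 120 N, or if a joint passes its speed limit or range.

## Working session

There is one attempt and no reset: what is moved stays moved. The work goes in short steps, Python scripts to look and compute and a tool call to move; the robot and the scene stay as the last step left them, time stands still between calls to the robot, and variables do not carry over. Pictures are saved under pics/ and viewed, at most 14 in all, crops included, and the job is handed in when it is done.

Besides the shell and the picture viewer there is one more tool, called after "Request:" as name(argument=value, ...) on one line, values as JSON. apply_moves: Moves the arm, as the interface text tells. Its arguments: {"type":"object","properties":{"commands":{"type":"array","items":{"type":"array"}}},"required":["commands"]}

```bash
mkdir -p pics; python3 - <<'E'
from cell import monitor, imaging, ticket
import cv2,numpy as np
s=monitor.sense();print(s['time_s'],s['position'],np.round(s['tcp_rot'],3),s['opening'])
for n in("scene","top"):
    im=imaging.snapshot(n);cv2.imwrite(f"pics/{n}0.png",im[...,::-1])
    m=imaging.camera_model(n);print(n,m)
print(imaging.camera_model("wrist"))
E
```

```text
0.0 [0.17330115 0.52172934 0.25714241] [[-0.949  0.315 -0.001]
 [ 0.315  0.949 -0.001]
 [ 0.    -0.001 -1.   ]] 0.08828927496128222
scene {'fx': 442.1292634407496, 'fy': 442.1292634407496, 'cx': 320.93698155499203, 'cy': 197.3901197151275, 'D': array([-0.04473594,  0.        ,  0.        ,  0.        ,  0.        ]), 'world_to_cam': array([[-0.19196902,  0.98134684,  0.01030876,  0.11340834],
       [ 0.84266297,  0.17020611, -0.51083168, -0.50060927],
       [-0.50305767, -0.08937704, -0.85961894,  1.42606752],
       [ 0.        ,  0.        ,  0.        ,  1.        ]])}
top {'fx': 361.1988081144899, 'fy': 361.1988081144899, 'cx': 322.57811832718596, 'cy': 202.12493963472375, 'D': array([-0.00511661,  0.        ,  0.        ,  0.        ,  0.        ]), 'world_to_cam': array([[ 0.01401644, -0.99959438,  0.02479152, -0.01521408],
       [-0.98048059, -0.01860293, -0.19573386,  0.63543536],
       [ 0.19611566, -0.02156411, -0.98034363,  0.73360277],
       [ 0.        ,  0.        ,  0.        ,  1.        ]])}
{'fx': 284.2965727387623, 'fy': 284.2965727387623, 'cx': 317.02741098604423, 'cy': 203.71267783243192, 'D': array([-0.04009528,  0.        ,  0.        ,  0.        ,  0.        ]), 'mount': array([[ 5.54507880e-04, -9.52129902e-01, -3.05693216e-01,
         7.92114270e-02],
       [ 9.99999794e-01,  6.26735219e-04, -1.38130564e-04,
         3.37735012e-04],
       [ 3.23106946e-04, -3.05693077e-01,  9.52130053e-01,
        -1.26166529e-01],
       [ 0.00000000e+00,  0.00000000e+00,  0.00000000e+00,
         1.00000000e+00]])}
```

View pics/top0.png

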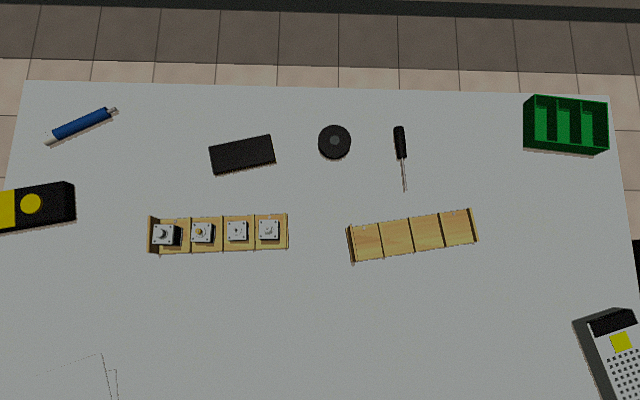

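View pics/scene0.png

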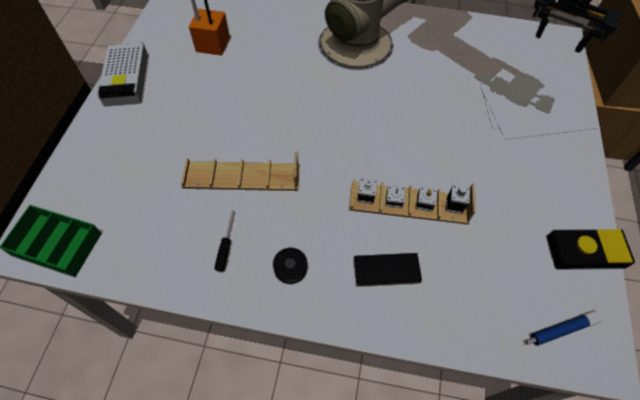

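The top view shows the full rack at cols 148–288, rows 213–254, with its tall plate at the left (+y). The motors from that plate are coupling (d), brass (b), bare (a) and pulley (c). The empty rack is at cols 347–478, rows 208–263. I'll crop it for accurate corners.

```bash
python3 - <<'E'
import cv2
im=cv2.imread("pics/top0.png")
a=cv2.resize(im[200:270,140:300],None,fx=5,fy=5,interpolation=cv2.INTER_CUBIC)
b=cv2.resize(im[200:270,335:495],None,fx=5,fy=5,interpolation=cv2.INTER_CUBIC)[:250+100]
c=cv2.vconcat([a[:300],b[:300]]);cv2.imwrite("pics/crop0.png",cv2.vconcat([a[:300],b[20:320]]))
E
```

```text
(no output)
```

View pics/crop0.png

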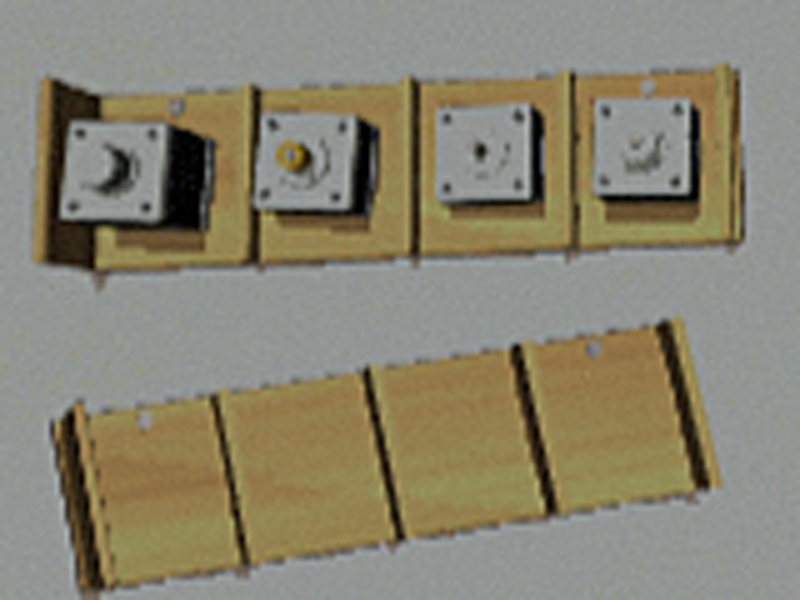

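```bash
cat > h.py <<'E'
import numpy as np,cv2
from scipy.optimize import least_squares
def ray2plane(m,T_w2c,px,z):
    K=np.array([[m['fx'],0,m['cx']],[0,m['fy'],m['cy']],[0,0,1]])
    u=cv2.undistortPoints(np.float64(px).reshape(-1,1,2),K,np.array(m['D']))[:,0]
    R,t=T_w2c[:3,:3],T_w2c[:3,3]; o=-R.T@t
    d=np.c_[u,np.ones(len(u))]@R
    z=np.broadcast_to(z,len(u)); return o+d*((z-o[2])/d[:,2])[:,None]
def fitrack(W,L):  # W world xy, L local xy -> x,y,yaw
    f=lambda p:(np.c_[np.cos(p[2])*L[:,0]-np.sin(p[2])*L[:,1]+p[0],np.sin(p[2])*L[:,0]+np.cos(p[2])*L[:,1]+p[1]]-W).ravel()
    r=least_squares(f,[0.5,0,0]);return r.x,r.fun.reshape(-1,2)
def loc(p,l):
    c,s=np.cos(p[2]),np.sin(p[2]);l=np.atleast_2d(l);return np.c_[p[0]+c*l[:,0]-s*l[:,1],p[1]+s*l[:,0]+c*l[:,1]]
def wristT(s,m):
    T=np.eye(4);T[:3,:3]=s['tcp_rot'];T[:3,3]=s['position'];return np.linalg.inv(T@m['mount'])
E
python3 - <<'E'
from h import *
from cell import imaging
m=imaging.camera_model("top");T=m['world_to_cam']
cv=lambda p,o:np.c_[(np.array(p)[:,0]+.5)/5-.5+o[0],(np.array(p)[:,1]+.5)/5-.5+o[1]]
L=np.array([[.04,.072],[.04,0],[.04,-.072],[-.04,.072],[-.04,0],[-.04,-.072]])
F=cv([(250,88),(409,79),(568,72),(256,262),(414,258),(570,250)],(140,200))
E=cv([(220,397),(370,370),(520,345),(245,567),(398,540),(551,510)],(335,144))
for n,q in(("full",F),("empty",E)):
    W=ray2plane(m,T,q,.026)[:,:2];p,r=fitrack(W,L);print(n,p.round(4),(r*1e3).round(0).tolist())
    print(loc(p,[[0,.108],[0,.036],[0,-.036],[0,-.108]]).round(3).tolist())
H={'d':([(80,132),(153,132),(147,208),(68,205)],.072),'b':([(273,124),(342,127),(335,197),(265,193)],.052),'a':([(450,115),(520,117),(519,184),(449,190)],.046),'c':([(607,110),(678,108),(676,181),(605,183)],.060)}
for k,(q,z) in H.items():
    W=ray2plane(m,T,cv(q,(140,200)),z)[:,:2]
    p,r=fitrack(W,.0155*np.array([[1,1],[1,-1],[-1,-1],[-1,1]]));print(k,p.round(3),(r*1e3).round().tolist())
E
```

```text
full [0.5675 0.2207 0.0716] [[-0.0, -1.0], [-0.0, -1.0], [0.0, -1.0], [-2.0, 3.0], [1.0, 1.0], [1.0, -2.0]]
[[0.56, 0.328], [0.565, 0.257], [0.57, 0.185], [0.575, 0.113]]
empty [ 0.5717 -0.2097  0.1734] [[2.0, 3.0], [1.0, 2.0], [0.0, 1.0], [0.0, -1.0], [-0.0, -2.0], [-3.0, -2.0]]
[[0.553, -0.103], [0.565, -0.174], [0.578, -0.245], [0.59, -0.316]]
d [ 0.56   0.335 -0.011] [[0.0, 0.0], [-1.0, 0.0], [1.0, 1.0], [0.0, -1.0]]
b [ 0.567  0.261 -0.03 ] [[0.0, 0.0], [0.0, -0.0], [-0.0, -0.0], [-0.0, 0.0]]
a [0.573 0.184 0.046] [[-1.0, 0.0], [1.0, -0.0], [-1.0, -0.0], [1.0, 0.0]]
c [0.575 0.113 0.031] [[-0.0, 0.0], [-1.0, 0.0], [0.0, -0.0], [1.0, -0.0]]
```

Request:
apply_moves(commands=[[0, [0.048, -0.023, -0.007], -0.157], [0, [0.048, -0.023, -0.007], -0.157], [0, [0.048, -0.023, -0.007], -0.157], [0, [0.048, -0.023, -0.007], -0.157], [0, [0.048, -0.023, -0.007], -0.157]])

```text
time_s: 0.72
position: [0.4148, 0.4059, 0.2222]
tcp_rot: [[-0.444, 0.896, -0.001], [0.896, 0.444, -0.0], [-0.0, -0.001, -1.0]]
ft_force: [0.6, 0.3, 0.1]
opening: 0.0882
gripper_force: 0.0
```

Request:
apply_moves(commands=[[0, [0.048, -0.023, -0.007], -0.157], [0, [0.048, -0.023, -0.007], -0.157], [0, [0.048, -0.023, -0.007], -0.157], [0, [0, 0, 0], 0], [0, [0, 0, 0], 0]])

```text
time_s: 1.35
position: [0.557, 0.3381, 0.2014]
tcp_rot: [[0.005, 1.0, -0.001], [1.0, -0.005, -0.0], [-0.0, -0.001, -1.0]]
ft_force: [-0.8, -0.0, 0.5]
opening: 0.0883
gripper_force: 0.0
```

```bash
cat > w.py <<'E'
from h import *
from cell import imaging,monitor
import sys,pickle
s=monitor.sense();im=imaging.snapshot("wrist");n=sys.argv[1]
cv2.imwrite(f"pics/{n}.png",im[...,::-1]);m=imaging.camera_model("wrist")
pickle.dump((m,wristT(s,m)),open(f"pics/{n}.pkl","wb"))
R=s['tcp_rot'];print(s['time_s'],s['position'].round(4),'yawy',np.arctan2(R[1,1],R[0,1]).round(3),s['opening'],s['gripper_force'],np.round(s['ft_force'],1))
E
python3 w.py w1
```

```text
1.35 [0.557  0.3381 0.2014] yawy -0.005 0.08828083408434062 0.0 [-0.8 -0.   0.5]
```

View pics/w1.png

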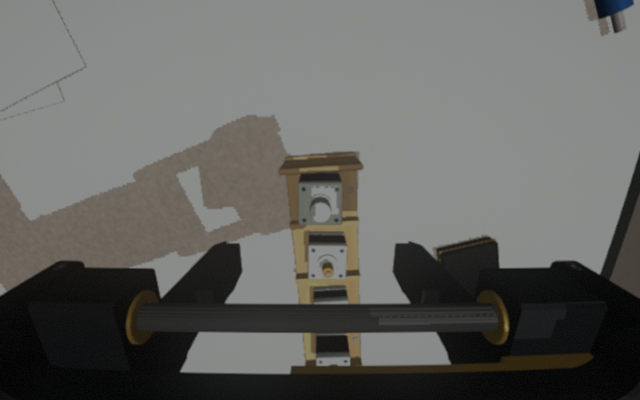

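The wrist view shows motor d centred near (321,203) between the fingers, square to the gripper, with the tall plate above it at row 160. I'll check this against the top-camera estimate.

```bash
python3 - <<'E'
from h import *
import pickle
m,T=pickle.load(open("pics/w1.pkl","rb"))
im=cv2.imread("pics/w1.png")
cv2.imwrite("pics/c1.png",cv2.resize(im[145:295,270:380],None,fx=5,fy=4*1.0,interpolation=cv2.INTER_CUBIC))
print(ray2plane(m,T,[(321,203),(301,183),(341,181)],.072),ray2plane(m,T,[(326,256)],.052))
E
```

```text
[[0.56085677 0.33624813 0.072     ]
 [0.54240474 0.35569986 0.072     ]
 [0.57928245 0.35743922 0.072     ]] [[0.56649881 0.26955676 0.052     ]]
```

View pics/c1.png

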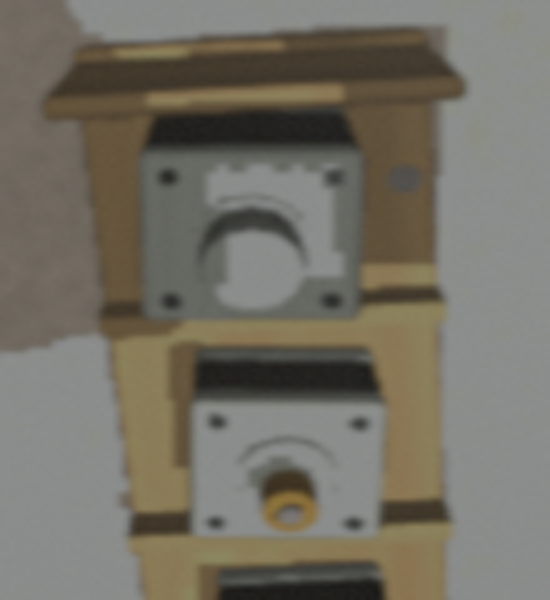

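Both cameras agree on d at (0.560, 0.335). Descending and gripping.

Request:
apply_moves(commands=[[0, [0.003, -0.003, -0.036], 0], [0, [0, 0, -0.036], 0], [0, [0, 0, -0.036], 0], [0, [0, 0, -0.025], 0], [0, [0, 0, -0.013], 0]])

```text
time_s: 2.02
position: [0.5592, 0.3357, 0.055]
tcp_rot: [[0.004, 1.0, -0.001], [1.0, -0.004, -0.0], [-0.0, -0.001, -1.0]]
ft_force: [1.4, -0.1, 0.4]
opening: 0.0884
gripper_force: 0.0
```

Request:
apply_moves(commands=[[1, [0, 0, 0], 0], [1, [0, 0, 0], 0], [1, [0, 0, 0], 0], [1, [0, 0, 0], 0], [1, [0, 0, 0], 0]])

```text
time_s: 2.65
position: [0.5603, 0.3349, 0.056]
tcp_rot: [[0.006, 1.0, -0.0], [1.0, -0.006, 0.0], [0.0, -0.0, -1.0]]
ft_force: [-1.0, -0.6, 2.9]
opening: 0.042
gripper_force: 30.0
```

Request:
apply_moves(commands=[[1, [0, 0, 0.015], 0], [1, [0, 0, 0.03], 0], [1, [0, 0, 0.04], 0], [1, [0, 0, 0.035], 0], [1, [0, -0.03, 0], 0]])

```text
time_s: 3.28
position: [0.561, 0.3062, 0.1794]
tcp_rot: [[0.004, 1.0, 0.006], [1.0, -0.004, 0.002], [0.002, 0.006, -1.0]]
ft_force: [0.6, -0.2, -4.4]
opening: 0.0419
gripper_force: 30.0
```

Request:
apply_moves(commands=[[1, [0.003, -0.05, 0], 0.018], [1, [0.003, -0.05, 0], 0.018], [1, [0.003, -0.05, 0], 0.018], [1, [0.003, -0.05, 0], 0.018], [1, [0.003, -0.05, 0], 0.018]])

```text
time_s: 3.9
position: [0.5753, 0.0533, 0.1765]
tcp_rot: [[-0.085, 0.996, 0.0], [0.996, 0.085, -0.0], [-0.0, 0.0, -1.0]]
ft_force: [0.5, 0.9, -3.4]
opening: 0.0419
gripper_force: 30.0
```

Request:
apply_moves(commands=[[1, [0.003, -0.05, 0], 0.018], [1, [0.003, -0.05, 0], 0.018], [1, [0.003, -0.05, 0], 0.018], [1, [0.003, -0.05, 0], 0.018], [1, [0.003, -0.05, 0], 0.018]])

```text
time_s: 4.53
position: [0.5902, -0.1967, 0.1764]
tcp_rot: [[-0.174, 0.985, 0.0], [0.985, 0.174, -0.0], [-0.0, 0.0, -1.0]]
ft_force: [0.9, -0.5, -3.4]
opening: 0.0425
gripper_force: 30.0
```

Request:
apply_moves(commands=[[1, [0, -0.05, 0], 0], [1, [0, -0.05, 0], 0], [1, [0, -0.021, 0], 0], [1, [0, 0, 0], 0], [1, [0, 0, 0], 0]])

```text
time_s: 5.15
position: [0.5905, -0.3147, 0.1759]
tcp_rot: [[-0.174, 0.985, -0.0], [0.985, 0.174, 0.001], [0.001, -0.0, -1.0]]
ft_force: [0.2, 0.7, -3.3]
opening: 0.0423
gripper_force: 30.0
```

```bash
python3 w.py w2; python3 -c "
import cv2
im=cv2.imread('pics/w2.png');cv2.imwrite('pics/c2.png',cv2.resize(im[0:300,220:420],None,fx=4,fy=2,interpolation=cv2.INTER_CUBIC))"
```

```text
5.15 [ 0.5905 -0.3147  0.1759] yawy 0.175 0.042257569591225015 30.000029392540455 [ 0.2  0.7 -3.3]
```

View pics/c2.png

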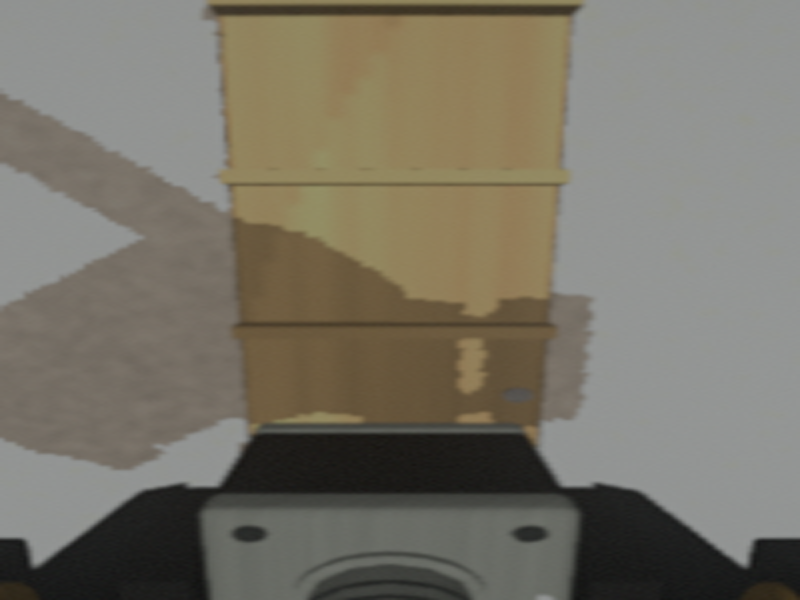

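The wrist view is square to the empty rack. Fin tops run across at crop rows ~6, 176 and 331, with ends at columns 208/580, 220/570 and 235/553.

```bash
python3 - <<'E'
from h import *
import pickle
m,T=pickle.load(open("pics/w2.pkl","rb"))
q=np.array([(212,3),(578,3),(221,176),(569,176),(235,329),(554,329)])/[4,2]+[220,0]
W=ray2plane(m,T,q,.026)[:,:2]
L=np.array([[-.04,.072],[.04,.072],[-.04,0],[.04,0],[-.04,-.072],[.04,-.072]])
p,r=fitrack(W,L);print(p,(r*1e3).round(1).tolist());print(loc(p,[[0,.108],[0,.036],[0,-.036],[0,-.108]]).round(4))
E
```

```text
[ 0.57466317 -0.21482906  0.17626634] [[-1.7, 2.2], [0.9, 2.7], [-0.5, -0.4], [0.5, -0.2], [-0.6, -2.3], [1.4, -2.0]]
[[ 0.5557 -0.1085]
 [ 0.5684 -0.1794]
 [ 0.581  -0.2503]
 [ 0.5936 -0.3212]]
```

Request:
apply_moves(commands=[[1, [0.002, -0.003, -0.03], 0], [1, [0, 0, -0.035], 0], [1, [0, 0, -0.025], 0], [1, [0, 0, -0.014], 0], [1, [0, 0, -0.008], 0]])

```text
time_s: 5.82
position: [0.5927, -0.3185, 0.0637]
tcp_rot: [[-0.174, 0.985, 0.0], [0.985, 0.174, -0.0], [-0.0, 0.0, -1.0]]
ft_force: [0.7, -0.6, -2.7]
opening: 0.0423
gripper_force: 30.0
```

Request:
apply_moves(commands=[[1, [0, 0, -0.004], 0], [1, [0, 0, -0.002], 0], [1, [0, 0, -0.001], 0], [1, [0, 0, -0.001], 0], [1, [0, 0, 0], 0]])

```text
time_s: 6.45
position: [0.5925, -0.3192, 0.0561]
tcp_rot: [[-0.173, 0.985, 0.0], [0.985, 0.173, -0.0], [-0.001, 0.0, -1.0]]
ft_force: [0.4, 0.0, -1.5]
opening: 0.0421
gripper_force: 30.0
```

Request:
apply_moves(commands=[[0.75, [0, 0, 0], 0], [0.5, [0, 0, 0], 0], [0, [0, 0, 0], 0], [0, [0, 0, 0], 0], [0, [0, 0, 0], 0]])

```text
time_s: 7.08
position: [0.5925, -0.3191, 0.0558]
tcp_rot: [[-0.173, 0.985, 0.0], [0.985, 0.173, -0.0], [-0.0, 0.0, -1.0]]
ft_force: [0.4, 0.5, 0.7]
opening: 0.072
gripper_force: 0.0
```

Request:
apply_moves(commands=[[0, [0, 0, 0.02], 0], [0, [0, 0, 0.04], 0], [0, [0, 0, 0.06], 0], [0, [0, 0.03, 0], 0], [0, [0, 0.05, 0], -0.04]])

```text
time_s: 7.7
position: [0.5923, -0.2393, 0.1762]
tcp_rot: [[-0.131, 0.991, 0.001], [0.991, 0.131, -0.001], [-0.001, 0.001, -1.0]]
ft_force: [0.3, -0.0, 0.0]
opening: 0.0879
gripper_force: 0.0
```

Request:
apply_moves(commands=[[0, [-0.002, 0.055, 0], -0.03], [0, [-0.002, 0.055, 0], -0.03], [0, [-0.002, 0.055, 0], -0.03], [0, [-0.002, 0.055, 0], -0.03], [0, [-0.002, 0.055, 0], -0.03]])

```text
time_s: 8.32
position: [0.5822, 0.0377, 0.1759]
tcp_rot: [[0.017, 1.0, 0.0], [1.0, -0.017, -0.0], [-0.0, 0.0, -1.0]]
ft_force: [-0.4, -0.3, 0.0]
opening: 0.0881
gripper_force: 0.0
```

Request:
apply_moves(commands=[[0, [-0.003, 0.055, 0], 0], [0, [-0.003, 0.055, 0], 0], [0, [-0.003, 0.055, 0], 0], [0, [-0.003, 0.055, 0], 0], [0, [-0.003, 0.01, 0], -0.015]])

```text
time_s: 8.95
position: [0.5666, 0.2688, 0.1756]
tcp_rot: [[0.028, 1.0, 0.0], [1.0, -0.028, 0.0], [0.0, -0.0, -1.0]]
ft_force: [0.2, -0.5, 0.1]
opening: 0.0881
gripper_force: 0.0
```

```bash
python3 w.py w3; python3 - <<'E'
import cv2,numpy as np
from cell import imaging
t=imaging.snapshot("top")[...,::-1];cv2.imwrite("pics/top3.png",t)
a=cv2.imread("pics/w3.png")[150:300,220:420]
a=cv2.resize(a,(800,300),interpolation=cv2.INTER_CUBIC)
b=cv2.resize(t[204:264,335:495],None,fx=5,fy=5,interpolation=cv2.INTER_CUBIC)
cv2.imwrite("pics/c3.png",cv2.vconcat([a,b]))
E
```

```text
8.95 [0.5666 0.2688 0.1756] yawy -0.028 0.08813571211000554 0.0 [ 0.2 -0.5  0.1]
```

View pics/c3.png

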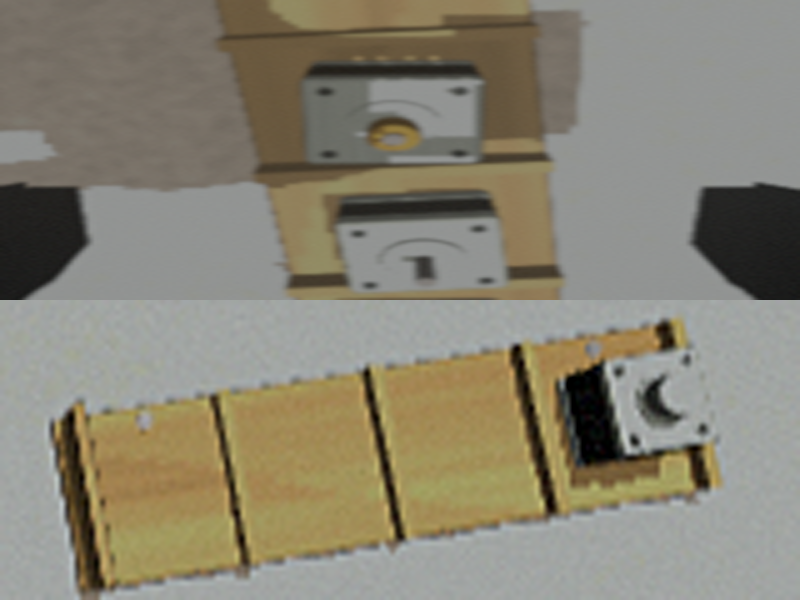

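```bash
python3 - <<'E'
from h import *
import pickle
from cell import imaging
H=.0155*np.array([[1,1],[1,-1],[-1,-1],[-1,1]])
m,T=pickle.load(open("pics/w3.pkl","rb"))
q=np.array([(460,92),(460,155),(327,157),(325,92)])/[4,2]+[220,150]
print('b',fitrack(ray2plane(m,T,q,.052)[:,:2],H))
q=np.array([(480,228),(487,281),(370,285),(358,233)])/[4,2]+[220,150]
print('a',fitrack(ray2plane(m,T,q,.046)[:,:2],H)[0])
m=imaging.camera_model("top");T=m['world_to_cam']
q=(np.array([(618,370),(687,355),(703,430),(635,440)])+.5)/5-.5+[335,144]
W=ray2plane(m,T,q,.072)[:,:2];p,r=fitrack(W,H);print('d',p,r*1e3)
for R in([ .5717,-.2097,.1734],[.5747,-.2148,.1763]):
    c,s=np.cos(R[2]),np.sin(R[2]);print(np.array([[c,s],[-s,c]])@(p[:2]-R[:2]))
E
```

```text
b (array([ 0.56780844,  0.2598454 , -0.01469868]), array([[-4.26281893e-06, -1.23340472e-04],
       [-2.21151244e-04, -1.29872291e-06],
       [ 3.58473686e-04,  6.26886232e-04],
       [-1.33059622e-04, -5.02247038e-04]]))
a [0.57385914 0.18465717 0.06010267]
d [ 0.59268131 -0.31930483  0.17836565] [[ 0.22288784 -0.07749403]
 [-1.46829618  0.3703169 ]
 [ 0.94291252 -0.32528846]
 [ 0.30249581  0.0324656 ]]
[ 0.00175629 -0.11158113]
[-0.00062632 -0.10603865]
```

d sits within ~4 mm of its slot centre. Next is b at (0.5675, 0.260).

Request:
apply_moves(commands=[[0, [0.001, -0.009, -0.03], 0], [0, [0, 0, -0.036], 0], [0, [0, 0, -0.036], 0], [0, [0, 0, -0.022], 0], [0, [0, 0, -0.01], 0]])

```text
time_s: 9.68
position: [0.5685, 0.2552, 0.0408]
tcp_rot: [[0.033, 0.999, -0.002], [0.999, -0.033, -0.001], [-0.001, -0.002, -1.0]]
ft_force: [-0.2, -0.1, 0.1]
opening: 0.0882
gripper_force: 0.0
```

Request:
apply_moves(commands=[[1, [0, 0, 0], 0], [1, [0, 0, 0], 0], [1, [0, 0, 0], 0], [1, [0, 0, 0], 0], [1, [0, 0, 0], 0]])

```text
time_s: 10.3
position: [0.5683, 0.257, 0.042]
tcp_rot: [[0.031, 1.0, -0.0], [1.0, -0.031, 0.0], [0.0, -0.0, -1.0]]
ft_force: [-1.4, 0.5, 2.0]
opening: 0.0421
gripper_force: 30.0
```

Request:
apply_moves(commands=[[1, [0, 0, 0.015], 0], [1, [0, 0, 0.03], 0], [1, [0, 0, 0.04], 0], [1, [0, 0, 0.035], 0], [1, [0, -0.03, 0], 0]])

```text
time_s: 10.92
position: [0.5692, 0.2281, 0.1655]
tcp_rot: [[0.028, 1.0, 0.006], [1.0, -0.028, 0.001], [0.002, 0.006, -1.0]]
ft_force: [0.6, -0.4, -4.0]
opening: 0.0425
gripper_force: 30.0
```

Request:
apply_moves(commands=[[1, [0.001, -0.047, 0], 0.02], [1, [0.001, -0.047, 0], 0.02], [1, [0.001, -0.047, 0], 0.02], [1, [0.001, -0.047, 0], 0.02], [1, [0.001, -0.047, 0], 0.02]])

```text
time_s: 11.55
position: [0.5732, -0.0096, 0.1625]
tcp_rot: [[-0.07, 0.998, 0.001], [0.998, 0.07, -0.0], [-0.0, 0.001, -1.0]]
ft_force: [0.4, -0.2, -3.2]
opening: 0.0424
gripper_force: 30.0
```

Request:
apply_moves(commands=[[1, [0.001, -0.047, 0], 0.02], [1, [0.001, -0.047, 0], 0.02], [1, [0.001, -0.047, 0], 0.02], [1, [0.001, -0.047, 0], 0.02], [1, [0.002, -0.047, 0], 0.025]])

```text
time_s: 12.18
position: [0.5792, -0.2446, 0.1625]
tcp_rot: [[-0.174, 0.985, 0.0], [0.985, 0.174, -0.0], [-0.0, 0.0, -1.0]]
ft_force: [0.1, 0.6, -3.3]
opening: 0.0419
gripper_force: 30.0
```

Request:
apply_moves(commands=[[1, [0, -0.007, 0], 0], [1, [0, 0, 0], 0], [1, [0, 0, -0.03], 0], [1, [0, 0, -0.03], 0], [1, [0, 0, 0], 0]])

```text
time_s: 12.8
position: [0.5787, -0.248, 0.1003]
tcp_rot: [[-0.175, 0.985, -0.004], [0.985, 0.175, 0.003], [0.003, -0.003, -1.0]]
ft_force: [-1.1, 0.5, -2.6]
opening: 0.0423
gripper_force: 30.0
```

Request:
apply_moves(commands=[[1, [0.001, -0.002, -0.025], 0], [1, [0, 0, -0.018], 0], [1, [0, 0, -0.008], 0], [1, [0, 0, -0.004], 0], [1, [0, 0, -0.002], 0]])

```text
time_s: 13.42
position: [0.5808, -0.2521, 0.0455]
tcp_rot: [[-0.173, 0.985, 0.001], [0.985, 0.173, -0.001], [-0.001, 0.001, -1.0]]
ft_force: [0.3, 0.0, -2.1]
opening: 0.0417
gripper_force: 30.0
```

Request:
apply_moves(commands=[[1, [0, 0, -0.001], 0], [1, [0, 0, -0.001], 0], [1, [0, 0, -0.001], 0], [1, [0, 0, 0], 0], [1, [0, 0, 0], 0]])

```text
time_s: 14.05
position: [0.5805, -0.2521, 0.042]
tcp_rot: [[-0.173, 0.985, 0.0], [0.985, 0.173, -0.0], [-0.0, 0.0, -1.0]]
ft_force: [-0.7, 0.3, 0.6]
opening: 0.042
gripper_force: 30.0
```

Request:
apply_moves(commands=[[0.75, [0, 0, 0], 0], [0.5, [0, 0, 0], 0], [0, [0, 0, 0], 0], [0, [0, 0, 0], 0], [0, [0, 0, 0], 0]])

```text
time_s: 14.68
position: [0.5805, -0.2521, 0.0417]
tcp_rot: [[-0.173, 0.985, 0.0], [0.985, 0.173, -0.0], [-0.0, 0.0, -1.0]]
ft_force: [0.6, -0.1, 0.1]
opening: 0.072
gripper_force: 0.0
```

Request:
apply_moves(commands=[[0, [0, 0, 0.02], 0], [0, [0, 0, 0.04], 0], [0, [0, 0, 0.06], 0], [0, [0, 0.03, 0], 0], [0, [0, 0.046, 0], -0.025]])

```text
time_s: 15.3
position: [0.5804, -0.1761, 0.1623]
tcp_rot: [[-0.146, 0.989, 0.001], [0.989, 0.146, -0.001], [-0.001, 0.001, -1.0]]
ft_force: [0.6, 0.8, -0.5]
opening: 0.0887
gripper_force: 0.0
```

Request:
apply_moves(commands=[[0, [-0.001, 0.05, 0], -0.025], [0, [-0.001, 0.05, 0], -0.025], [0, [-0.001, 0.05, 0], -0.025], [0, [-0.001, 0.05, 0], -0.025], [0, [-0.001, 0.05, 0], 0]])

```text
time_s: 15.92
position: [0.5752, 0.0755, 0.1619]
tcp_rot: [[-0.049, 0.999, 0.0], [0.999, 0.049, -0.0], [-0.0, 0.0, -1.0]]
ft_force: [0.7, -0.3, 0.1]
opening: 0.0882
gripper_force: 0.0
```

Request:
apply_moves(commands=[[0, [-0.001, 0.05, 0], 0], [0, [-0.001, 0.05, 0], 0], [0, [0, 0.015, 0], 0], [0, [0, 0, 0], 0], [0, [0, 0, 0], 0]])

```text
time_s: 16.55
position: [0.5737, 0.1875, 0.1617]
tcp_rot: [[-0.048, 0.999, -0.0], [0.999, 0.048, -0.0], [-0.0, -0.0, -1.0]]
ft_force: [0.4, 0.4, -0.2]
opening: 0.0884
gripper_force: 0.0
```

```bash
python3 w.py w4; python3 - <<'E'
import cv2,numpy as np
from cell import imaging
t=imaging.snapshot("top")[...,::-1];cv2.imwrite("pics/top4.png",t)
a=cv2.imread("pics/w4.png")[150:300,220:420]
a=cv2.resize(a,(800,300),interpolation=cv2.INTER_CUBIC)
b=cv2.resize(t[204:264,335:495],None,fx=5,fy=5,interpolation=cv2.INTER_CUBIC)
cv2.imwrite("pics/c4.png",cv2.vconcat([a,b]))
E
```

```text
16.55 [0.5737 0.1875 0.1617] yawy 0.048 0.08841010347536847 0.0 [ 0.4  0.4 -0.2]
```

View pics/c4.png

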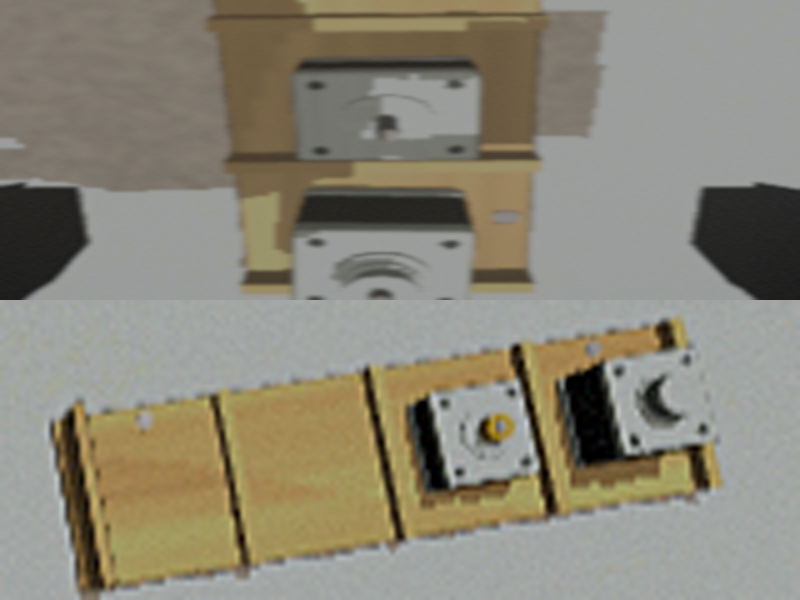

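b is upright in its slot, with holes near (445,404) and (530,460). Motor a is square to the gripper below it, with holes at (316,85) and (457,151).

```bash
python3 - <<'E'
from h import *
import pickle
from cell import imaging
H=.0155*np.array([[1,1],[1,-1],[-1,-1],[-1,1]])
m,T=pickle.load(open("pics/w4.pkl","rb"))
q=np.array([(456,85),(457,151),(318,153),(316,85)])/[4,2]+[220,150]
print('a',fitrack(ray2plane(m,T,q,.046)[:,:2],H)[0])
m=imaging.camera_model("top");T=m['world_to_cam']
q=(np.array([(445,404),(512,392),(530,460),(460,473)])+.5)/5-.5+[335,144]
W=ray2plane(m,T,q,.052)[:,:2];p,r=fitrack(W,H);print('b',p)
for R in([ .5717,-.2097,.1734],[.5747,-.2148,.1763]):
    c,s=np.cos(R[2]),np.sin(R[2]);print(np.array([[c,s],[-s,c]])@(p[:2]-R[:2]))
E
```

```text
a [0.57384016 0.18386297 0.06105203]
b [ 0.57924595 -0.24875745  0.19452679]
[ 0.00069411 -0.03977366]
[-0.00148025 -0.0342284 ]
```

Request:
apply_moves(commands=[[0, [0, -0.003, -0.03], 0.01], [0, [0, 0, -0.036], 0], [0, [0, 0, -0.03], 0], [0, [0, 0, -0.017], 0], [0, [0, 0, -0.009], 0]])

```text
time_s: 17.27
position: [0.5736, 0.1854, 0.0393]
tcp_rot: [[-0.058, 0.998, -0.0], [0.998, 0.058, -0.0], [-0.0, -0.0, -1.0]]
ft_force: [0.8, 0.8, 0.8]
opening: 0.0884
gripper_force: 0.0
```

Request:
apply_moves(commands=[[1, [0, 0, 0], 0], [1, [0, 0, 0], 0], [1, [0, 0, 0], 0], [1, [0, 0, 0], 0], [1, [0, 0, 0], 0]])

```text
time_s: 17.9
position: [0.5735, 0.186, 0.04]
tcp_rot: [[-0.059, 0.998, 0.0], [0.998, 0.059, 0.0], [0.0, 0.0, -1.0]]
ft_force: [-0.4, 0.8, 2.3]
opening: 0.0422
gripper_force: 30.0
```

Request:
apply_moves(commands=[[1, [0, 0, 0.015], 0], [1, [0, 0, 0.03], 0], [1, [0, 0, 0.04], 0], [1, [0, 0, 0.035], 0], [1, [0, -0.03, 0], 0]])

```text
time_s: 18.52
position: [0.5742, 0.1569, 0.1635]
tcp_rot: [[-0.062, 0.998, 0.006], [0.998, 0.062, 0.001], [0.0, 0.006, -1.0]]
ft_force: [-0.7, -1.2, -3.1]
opening: 0.0422
gripper_force: 30.0
```

Request:
apply_moves(commands=[[1, [-0.001, -0.047, 0], 0.017], [1, [-0.001, -0.047, 0], 0.017], [1, [-0.001, -0.047, 0], 0.017], [1, [-0.001, -0.047, 0], 0.017], [1, [-0.001, -0.047, 0], 0.017]])

```text
time_s: 19.15
position: [0.5682, -0.0806, 0.1607]
tcp_rot: [[-0.144, 0.99, 0.001], [0.99, 0.144, -0.0], [-0.0, 0.001, -1.0]]
ft_force: [-0.3, 0.7, -1.4]
opening: 0.0419
gripper_force: 30.0
```

Request:
apply_moves(commands=[[1, [-0.001, -0.047, 0], 0.017], [1, [-0.001, -0.049, 0], 0.015], [1, [0, 0, -0.03], 0], [1, [0, 0, -0.03], 0], [1, [0, 0, 0], 0]])

```text
time_s: 19.77
position: [0.5655, -0.1747, 0.0988]
tcp_rot: [[-0.175, 0.985, -0.003], [0.985, 0.175, 0.002], [0.002, -0.003, -1.0]]
ft_force: [-0.3, -0.1, -1.8]
opening: 0.0421
gripper_force: 30.0
```

Request:
apply_moves(commands=[[1, [0.001, 0, -0.025], 0], [1, [0, 0, -0.018], 0], [1, [0, 0, -0.008], 0], [1, [0, 0, -0.004], 0], [1, [0, 0, -0.002], 0]])

```text
time_s: 20.4
position: [0.5678, -0.1752, 0.0435]
tcp_rot: [[-0.175, 0.985, 0.001], [0.985, 0.175, -0.001], [-0.001, 0.001, -1.0]]
ft_force: [-0.1, -0.2, -1.9]
opening: 0.042
gripper_force: 30.0
```

Request:
apply_moves(commands=[[1, [0, 0, -0.001], 0], [1, [0, 0, -0.001], 0], [1, [0, 0, -0.001], 0], [1, [0, 0, 0], 0], [1, [0, 0, 0], 0]])

```text
time_s: 21.02
position: [0.5675, -0.1751, 0.04]
tcp_rot: [[-0.175, 0.985, 0.0], [0.985, 0.175, -0.0], [-0.0, 0.0, -1.0]]
ft_force: [-1.5, 0.2, 0.9]
opening: 0.042
gripper_force: 30.0
```

Request:
apply_moves(commands=[[0.75, [0, 0, 0], 0], [0.5, [0, 0, 0], 0], [0, [0, 0, 0], 0], [0, [0, 0, 0], 0], [0, [0, 0, 0], 0]])

```text
time_s: 21.65
position: [0.5674, -0.1751, 0.0397]
tcp_rot: [[-0.175, 0.985, -0.0], [0.985, 0.175, -0.0], [0.0, -0.0, -1.0]]
ft_force: [-1.2, -0.3, 0.4]
opening: 0.0719
gripper_force: 0.0
```

Request:
apply_moves(commands=[[0, [0, 0, 0.02], 0], [0, [0, 0, 0.04], 0], [0, [0, 0, 0.06], 0], [0, [0, 0.03, 0], 0], [0, [0, 0.046, 0], -0.024]])

```text
time_s: 22.28
position: [0.5675, -0.0991, 0.1604]
tcp_rot: [[-0.149, 0.989, 0.002], [0.989, 0.149, -0.001], [-0.001, 0.001, -1.0]]
ft_force: [0.1, -0.3, -0.3]
opening: 0.088
gripper_force: 0.0
```

Request:
apply_moves(commands=[[0, [0.002, 0.05, 0], -0.03], [0, [0.002, 0.05, 0], -0.03], [0, [0.002, 0.05, 0], -0.03], [0, [0.001, 0.05, 0], -0.03], [0, [0, 0.015, 0], 0]])

```text
time_s: 22.9
position: [0.574, 0.1183, 0.1597]
tcp_rot: [[-0.035, 0.999, -0.0], [0.999, 0.035, 0.0], [0.0, -0.0, -1.0]]
ft_force: [-0.1, -0.9, -0.4]
opening: 0.0881
gripper_force: 0.0
```

Request:
apply_moves(commands=[[0, [0, 0, 0], 0], [0, [0, 0, 0], 0]])

```text
time_s: 23.15
position: [0.5746, 0.1146, 0.1597]
tcp_rot: [[-0.031, 1.0, -0.0], [1.0, 0.031, -0.0], [-0.0, -0.0, -1.0]]
ft_force: [-0.0, -1.3, -1.1]
opening: 0.0878
gripper_force: 0.0
```

```bash
python3 w.py w5; python3 - <<'E'
import cv2,numpy as np
from cell import imaging
t=imaging.snapshot("top")[...,::-1];cv2.imwrite("pics/top5.png",t)
a=cv2.imread("pics/w5.png")[150:300,220:420]
a=cv2.resize(a,(800,300),interpolation=cv2.INTER_CUBIC)
b=cv2.resize(t[204:264,335:495],None,fx=5,fy=5,interpolation=cv2.INTER_CUBIC)
cv2.imwrite("pics/c5.png",cv2.vconcat([a,b]))
E
```

```text
23.15 [0.5746 0.1146 0.1597] yawy 0.031 0.08783477538367805 0.0 [-0.  -1.3 -1.1]
```

View pics/c5.png

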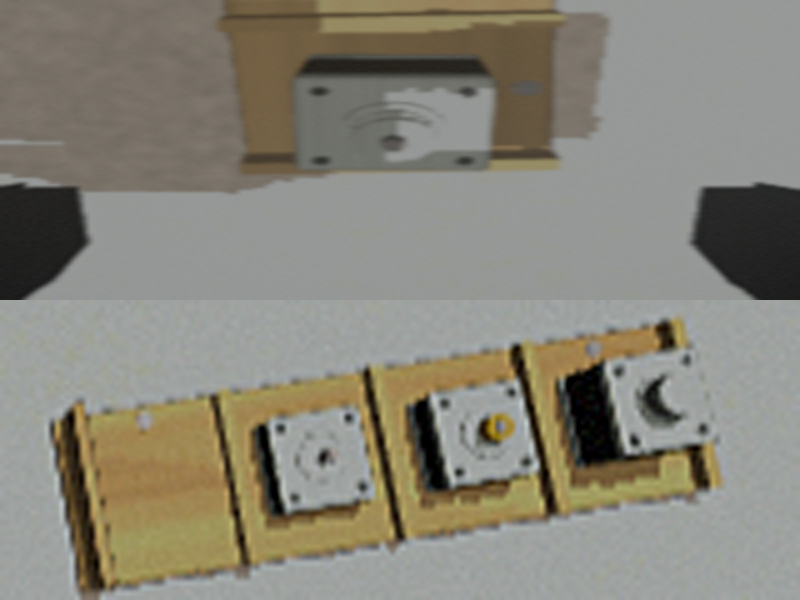

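Three motors stand upright, one per slot. Motor c lies under the gripper, with holes at (319,91), (468,91), (466,160) and (320,160).

```bash
python3 - <<'E'
from h import *
import pickle
from cell import imaging
H=.0155*np.array([[1,1],[1,-1],[-1,-1],[-1,1]])
m,T=pickle.load(open("pics/w5.pkl","rb"))
q=np.array([(468,91),(466,160),(320,160),(319,91)])/[4,2]+[220,150]
print('c',fitrack(ray2plane(m,T,q,.060)[:,:2],H)[0])
m=imaging.camera_model("top");T=m['world_to_cam']
q=(np.array([(281,429),(349,417),(364,486),(296,498)])+.5)/5-.5+[335,144]
W=ray2plane(m,T,q,.046)[:,:2];p,r=fitrack(W,H);print('a',p)
for R in([ .5717,-.2097,.1734],[.5747,-.2148,.1763]):
    c,s=np.cos(R[2]),np.sin(R[2]);print(np.array([[c,s],[-s,c]])@(p[:2]-R[:2]))
E
```

```text
c [0.57602599 0.11333164 0.03048143]
a [ 0.56746661 -0.17649122  0.18909345]
[0.00155968 0.03344118]
[-0.00040236  0.03898362]
```

Request:
apply_moves(commands=[[0, [0.001, -0.001, -0.03], 0], [0, [0, 0, -0.036], 0], [0, [0, 0, -0.026], 0], [0, [0, 0, -0.014], 0], [0, [0, 0, -0.008], 0]])

```text
time_s: 23.88
position: [0.5757, 0.1144, 0.0455]
tcp_rot: [[-0.031, 1.0, 0.0], [1.0, 0.031, 0.0], [-0.0, 0.0, -1.0]]
ft_force: [-0.3, 0.3, 0.3]
opening: 0.088
gripper_force: 0.0
```

Request:
apply_moves(commands=[[1, [0, 0, 0], 0], [1, [0, 0, 0], 0], [1, [0, 0, 0], 0], [1, [0, 0, 0], 0], [1, [0, 0, 0], 0]])

```text
time_s: 24.5
position: [0.5754, 0.1149, 0.0459]
tcp_rot: [[-0.032, 0.999, 0.0], [0.999, 0.032, -0.0], [-0.0, 0.0, -1.0]]
ft_force: [0.8, -0.1, 1.1]
opening: 0.0421
gripper_force: 30.0
```

Request:
apply_moves(commands=[[1, [0, 0, 0.015], 0], [1, [0, 0, 0.03], 0], [1, [0, 0, 0.04], 0], [1, [0, 0, 0.035], 0], [1, [0, -0.02, 0], 0]])

```text
time_s: 25.12
position: [0.5761, 0.0952, 0.1685]
tcp_rot: [[-0.034, 0.999, 0.005], [0.999, 0.034, -0.0], [-0.0, 0.005, -1.0]]
ft_force: [0.0, -0.1, -4.3]
opening: 0.0425
gripper_force: 30.0
```

Request:
apply_moves(commands=[[1, [-0.005, -0.04, 0], 0.03], [1, [-0.005, -0.04, 0], 0.03], [1, [-0.005, -0.04, 0], 0.03], [1, [-0.004, -0.04, 0], 0.03], [1, [-0.002, -0.04, 0], 0.024]])

```text
time_s: 25.75
position: [0.5531, -0.1071, 0.1643]
tcp_rot: [[-0.175, 0.985, -0.003], [0.985, 0.175, 0.001], [0.001, -0.003, -1.0]]
ft_force: [-0.5, 0.0, -3.0]
opening: 0.042
gripper_force: 30.0
```

Request:
apply_moves(commands=[[1, [0, 0, 0], 0], [1, [0, 0, -0.03], 0], [1, [0, 0, -0.03], 0], [1, [0, 0, 0], 0], [1, [0, 0, 0], 0]])

```text
time_s: 26.38
position: [0.5546, -0.105, 0.1064]
tcp_rot: [[-0.175, 0.985, 0.001], [0.985, 0.175, -0.0], [-0.0, 0.001, -1.0]]
ft_force: [0.4, -0.0, -3.2]
opening: 0.0421
gripper_force: 30.0
```

Request:
apply_moves(commands=[[1, [0, 0, -0.025], 0], [1, [0, 0, -0.018], 0], [1, [0, 0, -0.008], 0], [1, [0, 0, -0.004], 0], [1, [0, 0, -0.002], 0]])

```text
time_s: 27.0
position: [0.5548, -0.1052, 0.0493]
tcp_rot: [[-0.175, 0.985, 0.001], [0.985, 0.175, -0.0], [-0.001, 0.001, -1.0]]
ft_force: [-0.3, 0.4, -5.4]
opening: 0.042
gripper_force: 30.0
```

Request:
apply_moves(commands=[[1, [0, 0, -0.001], 0], [1, [0, 0, -0.001], 0], [1, [0, 0, -0.001], 0], [1, [0, 0, 0], 0], [1, [0, 0, 0], 0]])

```text
time_s: 27.62
position: [0.5545, -0.1051, 0.0459]
tcp_rot: [[-0.175, 0.985, 0.0], [0.985, 0.175, -0.0], [-0.0, 0.0, -1.0]]
ft_force: [-0.7, 0.8, 0.4]
opening: 0.0418
gripper_force: 30.0
```

Request:
apply_moves(commands=[[0.75, [0, 0, 0], 0], [0.5, [0, 0, 0], 0], [0, [0, 0, 0], 0], [0, [0, 0, 0], 0], [0, [0, 0, 0], 0]])

```text
time_s: 28.25
position: [0.5545, -0.1051, 0.0458]
tcp_rot: [[-0.175, 0.985, 0.0], [0.985, 0.175, -0.0], [-0.0, 0.0, -1.0]]
ft_force: [0.4, -0.1, 0.5]
opening: 0.0717
gripper_force: 0.0
```

Request:
apply_moves(commands=[[0, [0, 0, 0.02], 0], [0, [0, 0, 0.04], 0], [0, [0, 0, 0.06], 0], [0, [0, 0.05, 0.03], 0], [0, [0, 0.05, 0], 0]])

```text
time_s: 28.88
position: [0.5552, -0.0044, 0.1984]
tcp_rot: [[-0.174, 0.985, 0.005], [0.985, 0.174, -0.001], [-0.002, 0.005, -1.0]]
ft_force: [0.5, 0.4, -0.9]
opening: 0.0882
gripper_force: 0.0
```

Request:
apply_moves(commands=[[0, [0, 0.05, 0], 0], [0, [0, 0.05, 0], 0], [0, [0, 0, 0], 0], [0, [0, 0, 0], 0]])

```text
time_s: 29.38
position: [0.5544, 0.0945, 0.1957]
tcp_rot: [[-0.175, 0.985, -0.0], [0.985, 0.175, -0.0], [-0.0, -0.0, -1.0]]
ft_force: [0.1, -0.2, -0.8]
opening: 0.0882
gripper_force: 0.0
```

```bash
python3 - <<'E'
import cv2
from cell import imaging
t=imaging.snapshot("top")[...,::-1]
cv2.imwrite("pics/c6.png",cv2.resize(t[190:270,335:495],None,fx=5,fy=5,interpolation=cv2.INTER_CUBIC))
E
```

```text
(no output)
```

View pics/c6.png

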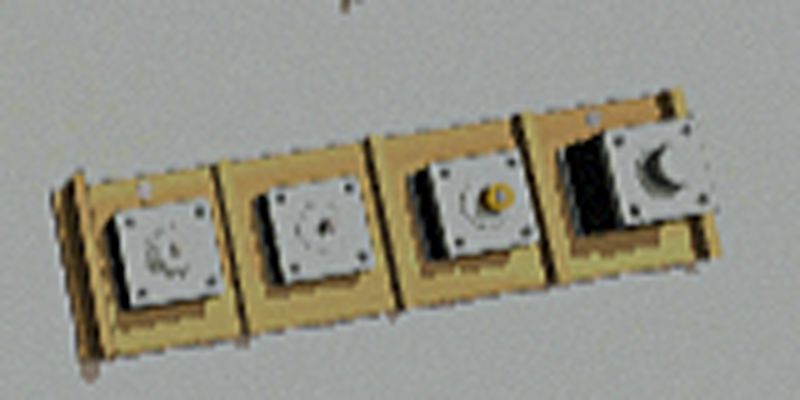

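All four motors stand upright, centred and square in the new rack. c is at about (165,253) next to the tall plate, and the gripper is clear. Handing in.

```bash
python3 -c "
from cell import ticket
print(ticket.close_job())"
```

```text
the job is handed in; nothing more can be done
None
```

I moved all four motors to the empty rack in reverse order and handed the job in at about 29 s. The last pictures showed each one upright and square in its slot, and the first three measured within about 4 mm of their slot centres; the hand-in returned no verdict.

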